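# Wind the music-box movement and hold its play lever in the green

## Robot

A 7-joint arm with a two-finger parallel gripper is mounted at the origin on the work surface. World frame = base frame: x ahead of the robot, y to its left, z up, the work surface at z = 0. Lengths are in m, angles in rad, forces in N, time in s.
With the tool pointing down it reaches from about 0.425 to 0.925 m from the base axis. Payload 6.8 kg.
Tool frame: the origin (TCP) lies midway between the tips of the shut fingers; the grasp point (between the pads) lies 19 mm behind it; z points along the fingers, y is the line along which they close (so a half turn about z gives the same grasp; the last joint's range is limited). The gripper opens to 85 mm and grips with 20 to 120 N. Pads are 22 mm wide; open, the fingers measure 114 mm over their backs; the gripper's body (76 mm by 85 mm) begins 54 mm behind the grasp point. The pads swing forward as they close: fully open they stand 13 mm farther back than shut.
Start: joints at [1.005, 0.477, 0.022, 1.555, -0.011, 1.109, -0.083], TCP at [0.298, -0.606, 0.231] pointing down, gripper open.
Joint ranges: [-2.96, 2.96], [-0.34, 2.1], [-1.41, 1.46], [0.24, 2.44], [-1.37, 4.51], [0.17, 1.92], [-2.96, 2.96]. Speed limits (rad/s): [2.39, 2.39, 3.14, 3.14, 3.14, 3.14, 3.14].

## Interface

Orientations are given as a rotation vector (axis times angle).
In Python, from bench import r gives the robot as it stands. The module is installed in compiled form; this text tells all that it offers.
- The arm moves only by the tool apply_moves, never from a script. Its argument "rows" is a list of rows, each a list of 6 numbers: the shift along the tool's x, y, z scaled (see below), then the turn, a rotation vector about the tool's x, y, z scaled (see below). A call has 1 to 5 rows; each row is the pose to reach, as a shift and turn from the pose commanded when the call began, along the tool's axes at that moment; what a row does not reach only later rows make up. The controller multiplies each number of a shift by 0.25 m and each number of a turn by 90 degrees. A row lasts 1/8 s, in which the tool goes at most 62.5 mm and 10.7 degrees, less where a joint would pass 70% of its speed; a pose out of reach is approached as far as the arm can. A call with a number of a shift or a turn outside -1 to 1 is refused whole. A call with a gripper value outside its range is refused whole. "claw" is the opening, from 0 (shut) to 1 (fully open), set as the call begins (left out, the last holds). The fingers move at their own pace and stop on an object; "newtons" is the grip in N (left out, the last holds). Time passes only in rows, so rows that repeat a pose let the fingers close. It gives the time, the measured TCP pose, the force, the opening and the grip force at its end, in the units of the state.
- r.get_obs(): the state, without advancing time (a new reading comes with each control period).
- r.grab_frame(name): name is "scene" or "top" or "wrist"; returns a dict with "pixels" (420x560x3 uint8, red, green, blue), "intrinsics" (3x3 intrinsics, pixels), "eye" and "attitude" of the camera in the world. Camera axes: x right, y up, looking along -z (the intrinsics and any distortion apply to the point x, -y, -z); pixel columns grow to the right and rows downward; lengths in m; the calibration is good to about 2 mm. A picture is of the moment at which its call begins. There is no depth.
- r.hand_in(): hands the job in; it is judged then, once.
Trained networks look in a picture, given as the dict that the camera call returned (one of the last four; its "shot" number tells which), for a name from the list of things; names that differ only in an ending like _2 or _b are one class to them, and where a whole thing is asked for, a point or a joint stands for the part that bears it (a point fixed in the world has none). Each returns a list of dicts, best first, with "conf" (0 to 1); they miss things now and then, are a little off and sometimes report something else, mostly with a low value. They report only what shows in the picture. A call takes as long as a camera call.
- r.search_frame(picture, thing): "rect" ([left, top, width, height] in pixels, round what is visible of it).
- r.outline_of(picture, thing): "pixels" (420x560 bool, what is visible of it) and "rect" ([left, top, width, height] in pixels, round what is visible of it).
- r.landmark_of(picture, thing): "point" ([column, row] in pixels: a listed point, or the origin of a listed thing).
The state is a dict: "clock": time; "joints": joint angles; "qvel": joint speeds; "tau": joint torques, N m; "tcp_pos": TCP position; "orientation": TCP orientation; "contact_force": force on the tool from outside, world axes, zero at the start; "moment": the same for the moment, N m; "grip_width": finger opening in m; "gripper_force": force on a finger pad.
Only numpy, scipy, OpenCV 4.12 (cv2) and the standard library are available. Lean on these libraries where they do the work, as an engineer would, in place of code of your own. Each camera call takes 0.05 s, during which the arm holds its last target. There are 200 camera calls.

## Task

Test the repaired music-box movement: wind its butterfly key clockwise seen from above (it takes several part turns) until the key's red needle stands in the green sector of the dial, and let go of the key. Then press the blue pad of the sprung play lever down until its pointer is in the green band of the gauge beside it, never as far as the red, and finish while still holding it there with the gripper: do not let go at the end. Leave the screwdriver, oil bottle and brass plug where they are.

Things in the scene. Friction and masses are not known exactly. Their poses are not given: they have to be found in the camera images.
- stand: fixed dark wooden test stand, 190 mm (its x) by 290 mm (its y) by 22 mm, carrying the movement; origin under it at table level, z up. In its frame the key's axis is at x 0, y +70 mm, the lever pad at x +50, y -100 mm. Between them stand a pinned brass cylinder along x at y +12 mm, up to 60 mm high, and a steel comb at y -30 mm, up to 49 mm high.
- dial (a point): centre of the white dial face under the key, 57 mm above the table, 36 mm in radius, on a brass spring barrel; its green sector, 43 degrees wide, lies on the robot's side, where the needle comes to when wound.
- gauge_top (a point): centre of the top of the white gauge post beside the lever pad, 82 mm above the table; the post is 18 mm wide (stand's y) and 5 mm thick; its green and red bands face the stand's +x.
- key_center (a point): centre of the steel butterfly key's flat wing, 89 mm above the table, on the key's upright axis. The wing is 46 mm long (this point's x), 8 mm thick (its y) and 22 mm tall, held across its 8 mm thickness; below it are only the 10 mm shaft, the red needle and the dial. The needle, close over the dial, points along this point's +x.
- key (a joint): angle of the key, rad: grows as it is turned clockwise seen from above. At 0 the needle points along the stand's +x; the green sector runs from 2.75 to 3.5, where the key meets its stop. Starts between 0 and 0.7. It is sprung (0.01 to 0.045 N m), but an inner brake of 0.06 N m keeps it where it is left, so it can be let go and gripped again.
- pad_top (a point): centre of the top face of the blue finger pad, a disc 32 mm across, at the end of the play lever: 75 mm above the table when free. It goes down when pressed. A thin black pointer reaches sideways from it (to the stand's -y) across the gauge. Press on this pad, not on the bare lever.
- play_lever (a joint): angle of the aluminium lever, rad: 0 free, grows as the pad is pressed down, stop at 0.21. Its hinge is 100 mm from the pad's centre (to the stand's -x), so 0.01 rad is 1 mm of pad travel. Gauge: green 8 to 14 mm down (0.08 to 0.14), red from 17 mm (0.17). A spring pushes the pad up, 3 N at the top, 8 N at the stop, 5 to 6.5 N in the green.
- screwdriver: bystander: loose screwdriver, 170 mm long, lying on the table on the robot's side of the stand, along its own x; origin at its underside.
- oil_bottle: bystander: loose amber oil bottle with white cap, 34 mm across, 60 mm high, upright on the table beside the stand; origin at the centre of its base.
- dent_plug: bystander: loose brass plug, waisted, 36 mm across, 50 mm high, upright on the table beside the stand; origin at the centre of its base.

How it is judged:
By the outcome, as a careful person would: the job done as asked, in the order asked, and still so for the second after the job is handed in, while the arm keeps its last pose, push and grip.
It also fails if it takes over 56 s, if anything falls off the work surface, if the arm or the gripper's body presses on something with over 40 N, if the wrist force passes 120 N, or if a joint passes its speed limit or range.

## Working session

There is one attempt and no reset: what is moved stays moved. The work goes in short steps, Python scripts to look and compute and a tool call to move; the robot and the scene stay as the last step left them, time stands still between calls to the robot, and variables do not carry over. Pictures are saved under pics/ and viewed, at most 10 in all, crops included, and the job is handed in when it is done.

Besides the shell and the picture viewer there is one more tool, called after "Request:" by a JSON object that holds its "op" and its "data", one argument or row to a line. apply_moves: Moves the arm, as the interface text tells. Its arguments: {"type":"object","properties":{"rows":{"type":"array","items":{"type":"array","items":{"type":"number"}}},"claw":{"type":"number"},"newtons":{"type":"number"}},"required":["rows"]}

```bash
mkdir -p pics; cat > h.py <<'E'
import numpy as np, cv2
from scipy.spatial.transform import Rotation as R
from bench import r
def att(p):
    a=np.array(p["attitude"],float)
    return a if a.shape==(3,3) else (R.from_rotvec(a).as_matrix() if a.size==3 else R.from_quat(a).as_matrix())
def at_z(p,uv,z):
    K=np.array(p["intrinsics"]); d=np.linalg.solve(K,[uv[0],uv[1],1.]); d=att(p)@(d*[1,-1,-1])
    e=np.array(p["eye"]); return e+d*(z-e[2])/d[2]
def save(p,n,crop=None,s=1):
    im=p["pixels"][:,:,::-1]
    if crop: x,y,w,h=crop; im=im[y:y+h,x:x+w]
    cv2.imwrite("pics/"+n,cv2.resize(im,None,fx=s,fy=s,interpolation=cv2.INTER_CUBIC))
def lm(p,t,z):
    for q in r.landmark_of(p,t)[:2]: print(t,np.round(q["point"],1),round(q["conf"],2),np.round(at_z(p,q["point"],z),4))
E
python3 - <<'E'
from h import *
o=r.get_obs(); print(o)
for c in("top","scene"):
    p=r.grab_frame(c); print(c,{k:v for k,v in p.items() if k!="pixels"})
    save(p,c+"0.png")
    for t,z in[("stand",0),("dial",.057),("gauge_top",.082),("key_center",.089),("pad_top",.075),("screwdriver",0),("oil_bottle",0),("dent_plug",0)]: lm(p,t,z)
E
```

```text
{'clock': 0.0, 'joints': array([ 1.00491153,  0.47779592,  0.02234634,  1.55643029, -0.01145555,
        1.10930552, -0.08306327]), 'qvel': array([-0.00049253,  0.00080686, -0.00142024,  0.00034987,  0.00144648,
        0.0007202 , -0.00119083]), 'tau': array([-4.19203425e-04, -5.96447539e+01,  1.60771843e+00, -2.81199914e+01,
        1.24758517e-02,  9.35713586e-03, -5.59122395e-05]), 'tcp_pos': array([ 0.29803932, -0.60498955,  0.2303376 ]), 'orientation': array([-3.05795826e+00, -7.12545743e-01,  9.12647435e-04]), 'contact_force': array([-0.00974885,  0.72126169,  0.15357658]), 'moment': array([0.03238194, 0.03915132, 0.01087384]), 'gripper_force': 0.0, 'grip_width': 0.08570863980913103}
top {'intrinsics': array([[458.47166891,   0.        , 285.16905267],
       [  0.        , 458.47166891, 210.99262575],
       [  0.        ,   0.        ,   1.        ]]), 'eye': array([0.44859587, 0.08512021, 0.79217654]), 'attitude': array([ 0.07715542, -0.1216205 , -1.58254353]), 'shot': 1}
stand [357.9 212.6] 0.78 [ 0.5446 -0.0653  0.    ]
stand [243.4 226.5] 0.71 [0.5229 0.1346 0.    ]
dial
[... 649 characters left out ...]
]), 'eye': array([ 1.13581174, -0.29685986,  0.8676695 ]), 'attitude': array([0.63869968, 0.35353923, 0.92856908]), 'shot': 2}
stand [223.1 245.6] 0.83 [ 0.5461 -0.0597  0.    ]
stand [244.9 205.8] 0.58 [0.4785 0.0356 0.    ]
dial [249.2 216.4] 0.92 [0.5512 0.0061 0.057 ]
dial [260.3 290.4] 0.43 [ 0.7119 -0.0693  0.057 ]
gauge_top [164.4 273. ] 0.63 [ 0.594  -0.2019  0.082 ]
gauge_top [258.7 293.3] 0.57 [ 0.7283 -0.0819  0.082 ]
key_center [248.3 206.4] 0.44 [0.5512 0.0063 0.089 ]
pad_top [188.2 267.9] 0.78 [ 0.6043 -0.1594  0.075 ]
screwdriver [197.2 200.9] 0.96 [ 0.404 -0.046  0.   ]
oil_bottle [289.1 198.7] 0.56 [0.5179 0.1294 0.    ]
dent_plug [256.8 289.9] 0.77 [ 0.6772 -0.0584 -0.    ]
```

View pics/top0.png

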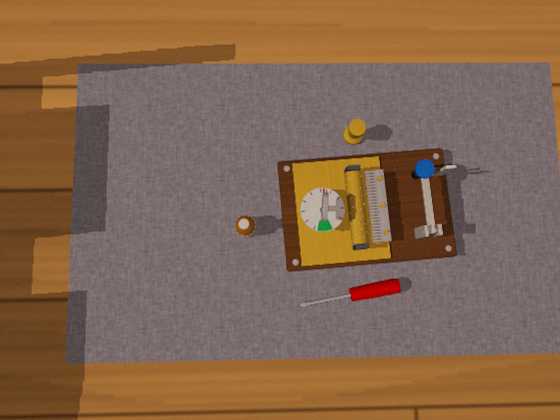

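View pics/scene0.png

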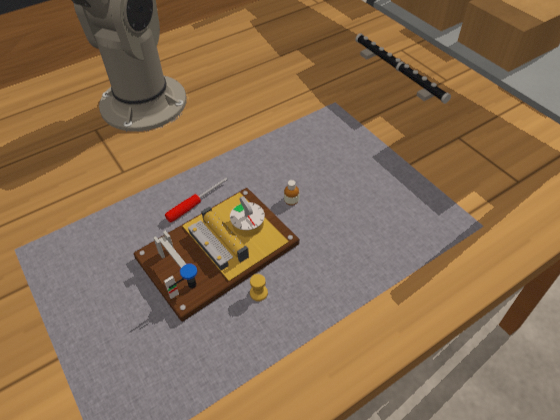

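The top view shows the dial at about (322,209), with the key and its green sector facing the robot. The pad is at (425,168) and the gauge is just right of it at (450,167). The plug (355,132), bottle (245,226) and screwdriver (375,290) are all clear of the stand. Both views agree on the stand's position, with a yaw of about 3–4°. I'll go above the key.

```bash
cat >> h.py <<'E'
def plan(pos,az,o=None):
    "move numbers to TCP pos with tool y at azimuth az (deg), tool down"
    o=o or r.get_obs(); M=R.from_rotvec(o["orientation"]); a=np.radians(az)
    y=np.array([np.cos(a),np.sin(a),0]); z=np.array([0,0,-1.]); T=R.from_matrix(np.c_[np.cross(y,z),y,z])
    s=M.inv().apply(np.array(pos)-o["tcp_pos"]); w=(M.inv()*T).as_rotvec()
    print("row",np.round(np.r_[s/.25,np.degrees(w)/90],4),"mm",np.round(s*1e3,1),"deg",np.round(np.degrees(w),1),"clock",round(o["clock"],2))
    print("tcp",np.round(o["tcp_pos"],4),"F",np.round(o["contact_force"],1),"j",np.round(o["joints"],2),"grip",o["grip_width"],o["gripper_force"])
E
python3 -c "
from h import *
plan([.5,.0,.23],-10)
plan([.5,.0,.23],60)"
```

```text
row [ 1.794  -1.8162  0.0053  0.     -0.     -0.5975] mm [ 448.5 -454.     1.3] deg [  0.   -0.  -53.8] clock 0.9
tcp [ 0.2983 -0.6055  0.2313] F [ 0.3 -0.1 -0.1] j [ 1.    0.48  0.02  1.56 -0.01  1.11 -0.08] grip 0.08526731552518735 0.0
row [ 1.794  -1.8162  0.0053  0.      0.     -1.3752] mm [ 448.5 -454.     1.3] deg [   0.     0.  -123.8] clock 0.9
tcp [ 0.2983 -0.6055  0.2313] F [ 0.3 -0.1 -0.1] j [ 1.    0.48  0.02  1.56 -0.01  1.11 -0.08] grip 0.08526731552518735 0.0
```

Request:
{"op": "apply_moves", "data": {
  "rows": [
    [0.88,-0.88,0,0,0,-0.58],
    [0.88,-0.88,0,0,0,-0.58],
    [0.88,-0.88,0,0,0,-0.58],
    [0.88,-0.88,0,0,0,-0.58],
    [0.88,-0.88,0,0,0,-0.58]
  ]
}}

```text
clock: 1.52
tcp_pos: [0.399, -0.309, 0.2317]
orientation: [2.428, 1.992, 0.0]
contact_force: [0.6, -0.4, 0.4]
grip_width: 0.0854
gripper_force: 0.0
```

```bash
python3 -c "
from h import *
plan([.5,.0,.23],60)"
```

```text
row [ 1.2911e+00  1.5510e-01  6.2000e-03  3.0000e-04  7.0000e-04 -7.9160e-01] mm [322.8  38.8   1.6] deg [  0.    0.1 -71.2] clock 1.52
tcp [ 0.399  -0.309   0.2317] F [ 0.6 -0.4  0.4] j [ 0.78  0.21 -0.28  1.94  0.07  1.    0.27] grip 0.08538448951960195 0.0
```

Request:
{"op": "apply_moves", "data": {
  "rows": [
    [1,0.15,0,0,0,-0.58],
    [1,0.15,0,0,0,-0.58],
    [1,0.15,0,0,0,-0.58],
    [1,0.15,0,0,0,-0.58],
    [1,0.15,0,0,0,-0.58]
  ]
}}

```text
clock: 2.15
tcp_pos: [0.4869, -0.0679, 0.2321]
orientation: [1.291, 2.863, 0.004]
contact_force: [-0.1, -1.0, -0.2]
grip_width: 0.0859
gripper_force: 0.0
```

```bash
python3 -c "
from h import *
plan([.5,.0,.23],60)
p=r.grab_frame('wrist'); save(p,'w1.png'); print(p['eye'],p['attitude'])
for t,z in[('dial',.057),('gauge_top',.082),('key_center',.089),('pad_top',.075)]: lm(p,t,z)"
```

```text
row [ 0.1688  0.2189  0.0088  0.0018  0.0004 -0.2061] mm [42.2 54.7  2.2] deg [  0.2   0.  -18.5] clock 2.15
tcp [ 0.4869 -0.0679  0.2321] F [-0.1 -1.  -0.2] j [ 0.52  0.22 -0.58  1.95  0.14  1.    0.6 ] grip 0.08587569949905453 0.0
[ 0.43104548 -0.0056547   0.37513899] [-0.31536806 -0.12192881  0.71494068]
dial [421.4  68.6] 0.71 [0.5108 0.1091 0.057 ]
dial [364.3 175.1] 0.61 [0.5451 0.002  0.057 ]
gauge_top [280.7 341.8] 0.58 [ 0.6084 -0.204   0.082 ]
key_center [375.2 180.2] 0.8 [0.5451 0.0047 0.089 ]
pad_top [303.4 315.1] 0.7 [ 0.6069 -0.1618  0.075 ]
```

```bash
python3 -c "
from h import *
p=r.grab_frame('wrist'); save(p,'w1b.png',(280,110,180,140),4)
im=p['pixels'].astype(int)
def ang(m,z,n):
    v,u=np.nonzero(m); P=np.array([at_z(p,(a,b),z)[:2] for a,b in zip(u,v)]); c=np.array([.5455,.004]); P=P[np.linalg.norm(P-c,axis=1)<.036]; d=P.mean(0)-c; print(n,len(P),P.mean(0),np.degrees(np.arctan2(d[1],d[0])))
Rr,G,B=im[...,0],im[...,1],im[...,2]
ang((G>1.5*Rr)&(G>1.3*B)&(G>60),.057,'green'); ang((Rr>2*G)&(Rr>2*B)&(Rr>80),.06,'red')"
```

```text
green 320 [0.51809204 0.00113502] -174.03249642890106
red 0 [nan nan] nan<string>:6: RuntimeWarning: Mean of empty slice.
  ret = um.true_divide(
```

View pics/w1b.png

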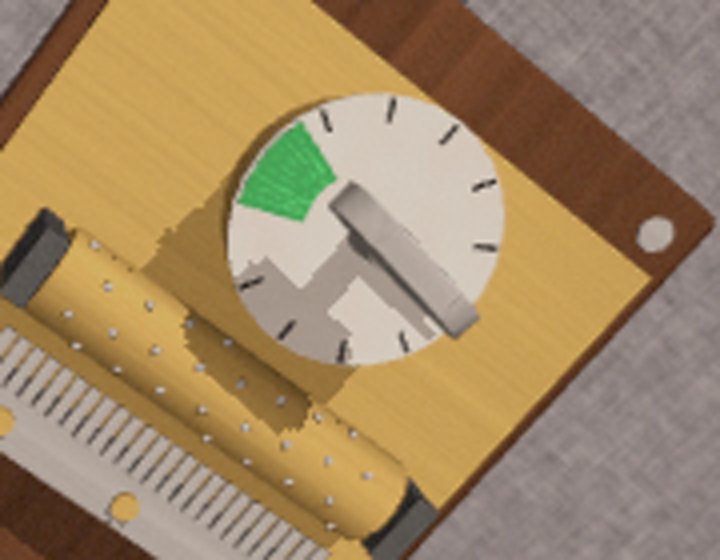

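The wrist crop shows the white dial centred near (366,229), with the green sector at its upper left. The wing runs from (350,190) to (472,318) and hides the needle. Next I compute the wing's azimuth.

```bash
python3 -c "
from h import *
p=r.grab_frame('wrist')
f=lambda x,y,z: at_z(p,(280+x/4,110+y/4),z)
a,b=f(347,188,.1),f(470,318,.1); d=b-a; print(a,b,np.linalg.norm(d),'az',np.degrees(np.arctan2(d[1],d[0])),'mid',(a+b)/2)
c=f(366,229,.057); print('dial',c)
g=[f(238,205,.057)-c,f(303,122,.057)-c]; print([np.degrees(np.arctan2(v[1],v[0])) for v in g])
# stand edge direction
e=f(440,510,.022)-f(690,240,.022); print('edge',np.degrees(np.arctan2(e[1],e[0])))
plan([.546,.004,.14],62)
"
```

```text
[0.51826575 0.00598149 0.1       ] [0.56160643 0.00328711 0.1       ] 0.04342434810042614 az -3.5573597969138158 mid [0.53993609 0.0046343  0.1       ]
dial [0.54346885 0.00435906 0.057     ]
[np.float64(-150.22924340470468), np.float64(164.56277105779353)]
edge -85.89483690074432
row [ 8.180e-02  3.898e-01  3.648e-01 -3.000e-04  0.000e+00 -2.401e-01] mm [20.4 97.4 91.2] deg [ -0.    0.  -21.6] clock 2.5
tcp [ 0.4851 -0.0747  0.2312] F [0.3 0.6 0.5] j [ 0.53  0.22 -0.57  1.95  0.14  1.    0.6 ] grip 0.085340307606931 0.0
```

```bash
python3 -c "
from h import *
plan([.5425,.0045,.15],86)
"
```

```text
row [ 9.240e-02  3.804e-01  3.248e-01 -3.000e-04 -0.000e+00 -5.068e-01] mm [23.1 95.1 81.2] deg [ -0.   -0.  -45.6] clock 2.5
tcp [ 0.4851 -0.0747  0.2312] F [0.3 0.6 0.5] j [ 0.53  0.22 -0.57  1.95  0.14  1.    0.6 ] grip 0.085340307606931 0.0
```

Request:
{"op": "apply_moves", "data": {
  "rows": [
    [0.092,0.38,0.325,0,0,-0.507],
    [0.092,0.38,0.325,0,0,-0.507],
    [0.092,0.38,0.325,0,0,-0.507],
    [0.092,0.38,0.325,0,0,-0.507],
    [0.092,0.38,0.325,0,0,-0.507]
  ],
  "claw": 0.6
}}

```text
clock: 3.12
tcp_pos: [0.5424, 0.0049, 0.1496]
orientation: [-0.102, -3.139, 0.0]
contact_force: [0.1, 0.3, 1.1]
grip_width: 0.0511
gripper_force: 0.0
```

```bash
python3 -c "
from h import *
r.grab_frame('top');r.grab_frame('top')
p=r.grab_frame('wrist'); save(p,'w2.png')
o=r.get_obs();plan([.5425,.0045,.07],86,o)
K=np.array(p['intrinsics']);M=att(p)
for z in (.1,.07):
  q=M.T@(np.array([o['tcp_pos'][0],o['tcp_pos'][1],z])-p['eye']);q=q*[1,-1,-1];print('tcp axis at z',z,(K@q/q[2])[:2])
for t,z in[('dial',.057),('key_center',.089)]: lm(p,t,z)
"
```

```text
row [-3.000e-04 -1.700e-03  3.197e-01 -1.000e-04 -1.000e-04  7.000e-04] mm [-0.1 -0.4 79.9] deg [-0.  -0.   0.1] clock 3.27
tcp [0.5425 0.0049 0.1499] F [0.7 0.3 0. ] j [ 0.45  0.45 -0.72  1.91  0.37  0.91  1.05] grip 0.05142538898666593 0.0
tcp axis at z 0.1 [280.47166593 234.89389364]
tcp axis at z 0.07 [280.38018122 219.51834528]
dial [279.9 217.4] 0.67 [0.5455 0.0044 0.057 ]
key_center [278.4 229.7] 0.82 [0.5431 0.0034 0.089 ]
```

View pics/w2.png

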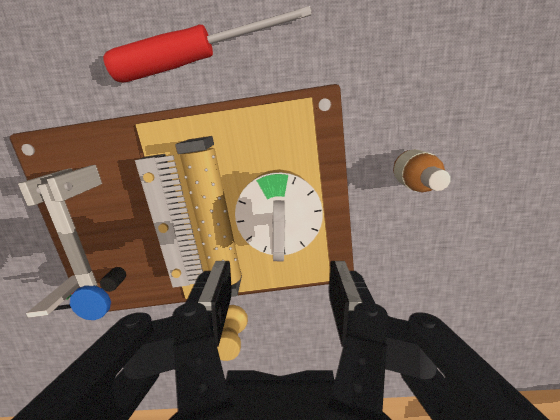

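The wrist view shows the wing upright around column 278, rows 200–260, aligned with the fingers and about 1.5 mm left of the tool axis (280.5). Nothing is under the fingers, so I go down and grip.

Request:
{"op": "apply_moves", "data": {
  "rows": [
    [-0.005,-0.006,0.15,0,0,0],
    [-0.005,-0.006,0.25,0,0,0],
    [-0.005,-0.006,0.305,0,0,0],
    [-0.005,-0.006,0.308,0,0,0],
    [-0.005,-0.006,0.308,0,0,0]
  ]
}}

```text
clock: 4.0
tcp_pos: [0.5443, 0.0044, 0.0739]
orientation: [0.103, 3.139, 0.0]
contact_force: [-0.2, -0.7, -0.6]
grip_width: 0.0513
gripper_force: 0.0
```

Request:
{"op": "apply_moves", "data": {
  "rows": [
    [0,0,0,0,0,0],
    [0,0,0,0,0,0],
    [0,0,0,0,0,0],
    [0,0,0,0,0,0],
    [0,0,0,0,0,0]
  ],
  "claw": 0,
  "newtons": 35
}}

```text
clock: 4.62
tcp_pos: [0.5439, 0.0038, 0.0736]
orientation: [0.103, 3.139, -0.001]
contact_force: [-1.7, -1.6, 5.0]
grip_width: 0.007
gripper_force: 35.4
```

Request:
{"op": "apply_moves", "data": {
  "rows": [
    [0,0,0,0,0,0.1],
    [0,0,0,0,0,0.2],
    [0,0,0,0,0,0.3],
    [0,0,0,0,0,0.4],
    [0,0,0,0,0,0.5]
  ]
}}

```text
clock: 5.25
tcp_pos: [0.5439, 0.0038, 0.0736]
orientation: [1.303, 2.857, -0.001]
contact_force: [-0.7, -1.4, 5.1]
grip_width: 0.0072
gripper_force: 35.2
```

```bash
python3 -c "
from h import *
plan([.5443,.0044,.0736],-4)
print(r.get_obs()['moment'])
"
```

```text
row [ 7.000e-04  2.700e-03 -2.000e-04  3.000e-04  5.000e-04  4.996e-01] mm [ 0.2  0.7 -0. ] deg [ 0.  0. 45.] clock 5.25
tcp [0.5439 0.0038 0.0736] F [-0.7 -1.4  5.1] j [ 0.24  0.51 -0.46  1.97  0.34  0.73  0.29] grip 0.00718347331946648 35.222529619932175
[-0.34622903  0.25144744  0.11476183]
```

Request:
{"op": "apply_moves", "data": {
  "rows": [
    [0,0,0,0,0,0.1],
    [0,0,0,0,0,0.2],
    [0,0,0,0,0,0.3],
    [0,0,0,0,0,0.4],
    [0,0,0,0,0,0.5]
  ]
}}

```text
clock: 5.88
tcp_pos: [0.5439, 0.0038, 0.0736]
orientation: [2.298, 2.141, -0.0]
contact_force: [-1.6, -1.9, 5.4]
grip_width: 0.007
gripper_force: 35.2
```

Request:
{"op": "apply_moves", "data": {
  "rows": [
    [0,0,0,0,0,0.1],
    [0,0,0,0,0,0.2],
    [0,0,0,0,0,0.3],
    [0,0,0,0,0,0.4],
    [0,0,0,0,0,0.5]
  ]
}}

```text
clock: 6.5
tcp_pos: [0.5438, 0.0038, 0.0736]
orientation: [2.942, 1.099, 0.0]
contact_force: [-1.7, -1.3, 4.3]
grip_width: 0.0073
gripper_force: 35.3
```

```bash
python3 -c "
from h import *
plan([.5439,.0038,.0736],-84)
print(r.get_obs()['moment'])
p=r.grab_frame('wrist'); save(p,'w3.png')
"
```

```text
row [ 3.000e-04  3.000e-04 -2.000e-04  4.000e-04 -2.000e-04  3.885e-01] mm [ 0.1  0.1 -0. ] deg [ 0. -0. 35.] clock 6.5
tcp [0.5438 0.0038 0.0736] F [-1.7 -1.3  4.3] j [-0.06  0.47 -0.08  1.99  0.06  0.68 -1.03] grip 0.007300411199226025 35.269090086221695
[-0.38493642  0.32682234  0.07447166]
```

View pics/w3.png

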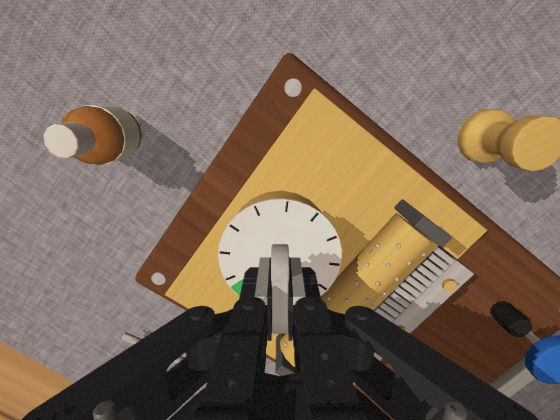

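The wing is held and the green sector is just left of the fingers at (238,290). About 36° remains.

Request:
{"op": "apply_moves", "data": {
  "rows": [
    [0,0,0,0,0,0.1],
    [0,0,0,0,0,0.2],
    [0,0,0,0,0,0.3],
    [0,0,0,0,0,0.39],
    [0,0,0,0,0,0.39]
  ]
}}

```text
clock: 7.18
tcp_pos: [0.5438, 0.0038, 0.0735]
orientation: [3.137, 0.166, 0.001]
contact_force: [-2.8, -0.6, 6.4]
grip_width: 0.0072
gripper_force: 35.6
```

Request:
{"op": "apply_moves", "data": {
  "rows": [
    [0,0,0,0,0,0],
    [0,0,0,0,0,0],
    [0,0,0,0,0,0],
    [0,0,0,0,0,0]
  ],
  "claw": 0.5
}}

```text
clock: 7.68
tcp_pos: [0.5436, 0.0043, 0.0729]
orientation: [-3.137, -0.169, 0.0]
contact_force: [0.0, 0.6, -0.1]
grip_width: 0.0429
gripper_force: 0.0
```

Request:
{"op": "apply_moves", "data": {
  "rows": [
    [0,0,-0.1,0,0,0],
    [0,0,-0.25,0,0,0],
    [0,0,-0.4,0,0,0],
    [0,0,-0.48,0,0,0],
    [0,0,-0.48,0,0,0]
  ]
}}

```text
clock: 8.3
tcp_pos: [0.5447, 0.0043, 0.1945]
orientation: [-3.137, -0.169, -0.005]
contact_force: [-0.3, -0.1, -0.5]
grip_width: 0.0429
gripper_force: 0.0
```

```bash
python3 -c "
from h import *
p=r.grab_frame('top'); 
save(p,'t4.png',(270,140,200,140),4)
for t,z in[('dial',.057),('gauge_top',.082),('key_center',.089),('pad_top',.075)]: lm(p,t,z)
p=r.grab_frame('scene')
for t,z in[('gauge_top',.082),('pad_top',.075)]: lm(p,t,z)
p=r.grab_frame('wrist'); save(p,'w4.png')
for t,z in[('dial',.057),('gauge_top',.082),('key_center',.089),('pad_top',.075)]: lm(p,t,z)
plan([.607,-.161,.15],-84)
"
```

```text
dial [320. 210.] 0.75 [0.5428 0.0071 0.057 ]
key_center [325.5 207.4] 0.54 [0.5426 0.0018 0.089 ]
pad_top [326.  206.3] 0.56 [ 0.5462 -0.0007  0.075 ]
gauge_top [168.4 276.2] 0.57 [ 0.6044 -0.1988  0.082 ]
pad_top [188.2 272.1] 0.8 [ 0.6125 -0.1637  0.075 ]
dial [279.8 199.7] 0.58 [0.542  0.0037 0.057 ]
gauge_top [534.2 161. ] 0.88 [ 0.6054 -0.2022  0.082 ]
key_center [278.8 210.1] 0.82 [0.5424 0.0046 0.089 ]
pad_top [485. 155.] 0.78 [ 0.6053 -0.1647  0.075 ]
pad_top [279.5 200.5] 0.59 [0.5467 0.0044 0.075 ]
row [1.813e-01 6.842e-01 1.717e-01 0.000e+00 1.000e-04 1.800e-03] mm [ 45.3 171.1  42.9] deg [0.  0.  0.2] clock 8.95
tcp [0.5436 0.0042 0.1929] F [-0.1  0.6  0.2] j [-0.2   0.3   0.1   1.92 -0.04  0.92 -1.55] grip 0.04295323870898059 0.0
```

View pics/w4.png

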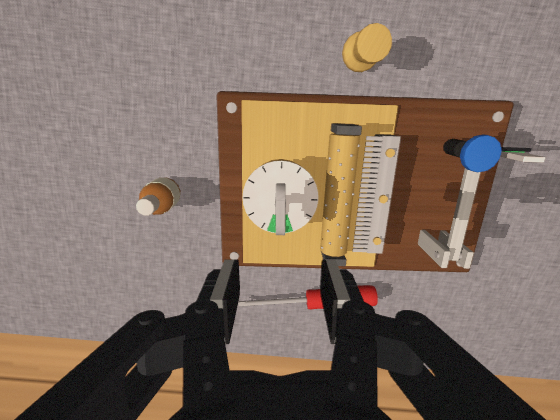

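The wing now lines up with the middle of the green sector at (279,224). The pad is at (481,153) with the gauge to its right at (525,157). Next I shut the fingers, turn the closing axis along the lever so they stay clear of the gauge, and go above the pad.

Request:
{"op": "apply_moves", "data": {
  "rows": [
    [0.181,0.668,0.17,0,0,-0.55],
    [0.181,0.668,0.17,0,0,-0.55],
    [0.181,0.668,0.17,0,0,-0.55],
    [0.181,0.668,0.17,0,0,-0.55],
    [0.181,0.668,0.17,0,0,-0.55]
  ],
  "claw": 0
}}

```text
clock: 9.57
tcp_pos: [0.6064, -0.1582, 0.15]
orientation: [-2.776, -1.47, 0.001]
contact_force: [-0.3, 0.3, 0.3]
grip_width: -0.0002
gripper_force: 0.0
```

```bash
python3 -c "
from h import *
plan([.607,-.162,.13],5)"
```

```text
row [-1.130e-02  1.070e-02  7.990e-02 -4.000e-04  0.000e+00 -4.353e-01] mm [-2.8  2.7 20. ] deg [ -0.    0.  -39.2] clock 9.57
tcp [ 0.6064 -0.1582  0.15  ] F [-0.3  0.3  0.3] j [ 0.18  0.48 -0.03  1.75  0.02  0.91 -0.46] grip -0.00016732188165503683 0.0
```

Request:
{"op": "apply_moves", "data": {
  "rows": [
    [-0.01,0.01,0.08,0,0,-0.435],
    [-0.01,0.01,0.08,0,0,-0.435],
    [-0.01,0.01,0.08,0,0,-0.435],
    [-0.01,0.01,0.08,0,0,-0.435],
    [-0.01,0.01,0.08,0,0,-0.435]
  ]
}}

```text
clock: 10.2
tcp_pos: [0.6071, -0.1607, 0.1305]
orientation: [-2.128, -2.311, -0.0]
contact_force: [-0.5, -0.9, 0.3]
grip_width: -0.0002
gripper_force: 0.0
```

```bash
python3 -c "
from h import *
r.grab_frame('top')
p=r.grab_frame('wrist'); save(p,'w5.png')
o=r.get_obs();plan([.607,-.162,.08],5,o)
K=np.array(p['intrinsics']);M=att(p)
q=M.T@(np.array([o['tcp_pos'][0],o['tcp_pos'][1],.075])-p['eye']);q=q*[1,-1,-1];print('tcp axis at pad',(K@q/q[2])[:2])
for t,z in[('gauge_top',.082),('pad_top',.075)]: lm(p,t,z)
im=p['pixels'].astype(int);m=(im[...,2]>1.8*im[...,0])&(im[...,2]>1.4*im[...,1])&(im[...,2]>70)
print('blue',m.sum(),at_z(p,np.argwhere(m).mean(0)[::-1],.072))
p=r.grab_frame('scene');im=p['pixels'][195:240,225:270].astype(int)
m=(im[...,0]>1.8*im[...,1])&(im[...,0]>1.8*im[...,2])&(im[...,0]>90)
print('red',[at_z(p,(a+225,b+195),.06)[:2].round(3) for b,a in np.argwhere(m)][:12])
"
```

```text
row [-0.0057 -0.001   0.202  -0.     -0.     -0.0039] mm [-1.4 -0.2 50.5] deg [-0.  -0.  -0.3] clock 10.3
tcp [ 0.6071 -0.1606  0.1305] F [0.2 0.7 0.1] j [ 0.3   0.51 -0.19  1.75  0.12  0.89  0.14] grip -0.00012048375045744099 0.0
tcp axis at pad [280.02238744 230.95935589]
pad_top [279.8 233.2] 0.85 [ 0.6071 -0.1623  0.075 ]
blue 1478 [ 0.60619793 -0.16196243  0.072     ]
red [array([0.51 , 0.002]), array([0.513, 0.   ]), array([0.514, 0.002]), array([0.516, 0.   ]), array([0.517, 0.002]), array([0.52 , 0.001]), array([0.521, 0.002]), array([0.523, 0.001]), array([0.524, 0.003]), array([0.527, 0.001]), array([0.528, 0.003]), array([0.53 , 0.002])]
```

View pics/w5.png

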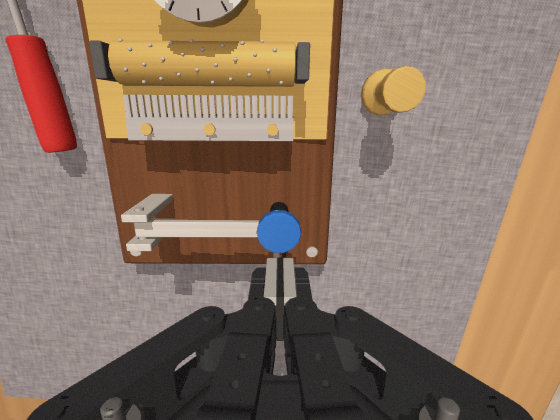

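The red needle points at (0.51, 0.001), in the middle of the green. The wrist view shows the pad at (279,232), on the tool axis at (280,231). I press in two steps.

Request:
{"op": "apply_moves", "data": {
  "rows": [
    [-0.005,0,0.08,0,0,0],
    [-0.005,0,0.15,0,0,0],
    [-0.005,0,0.19,0,0,0],
    [-0.005,0,0.21,0,0,0],
    [-0.005,0,0.21,0,0,0]
  ]
}}

```text
clock: 11.08
tcp_pos: [0.6072, -0.1616, 0.0777]
orientation: [-2.126, -2.312, 0.0]
contact_force: [-0.5, 0.7, -0.4]
grip_width: 0.0001
gripper_force: 0.0
```

Request:
{"op": "apply_moves", "data": {
  "rows": [
    [0,0,0.012,0,0,0],
    [0,0,0.024,0,0,0],
    [0,0,0.036,0,0,0],
    [0,0,0.046,0,0,0],
    [0,0,0.046,0,0,0]
  ]
}}

```text
clock: 11.7
tcp_pos: [0.6082, -0.1618, 0.067]
orientation: [2.125, 2.312, 0.002]
contact_force: [2.9, -0.1, 4.7]
grip_width: -0.0001
gripper_force: 2.5
```

```bash
python3 -c "
from h import *
p=r.grab_frame('scene'); save(p,'s6.png',(140,230,90,70),8)
F=[]
for i in range(8): r.grab_frame('wrist'); F.append(r.get_obs()['contact_force'])
print(np.mean(F,0)); plan([.607,-.162,.065],5)"
```

```text
[ 3.64875035 -0.40496763  4.628434  ]
row [-0.0005 -0.0043  0.0077  0.001   0.0002 -0.0021] mm [-0.1 -1.1  1.9] deg [ 0.1  0.  -0.2] clock 12.15
tcp [ 0.6081 -0.1618  0.0669] F [ 5.2 -0.   5.3] j [ 0.29  0.6  -0.18  1.79  0.14  0.77  0.12] grip 1.5136999193874452e-05 2.6150363695342094
```

View pics/s6.png

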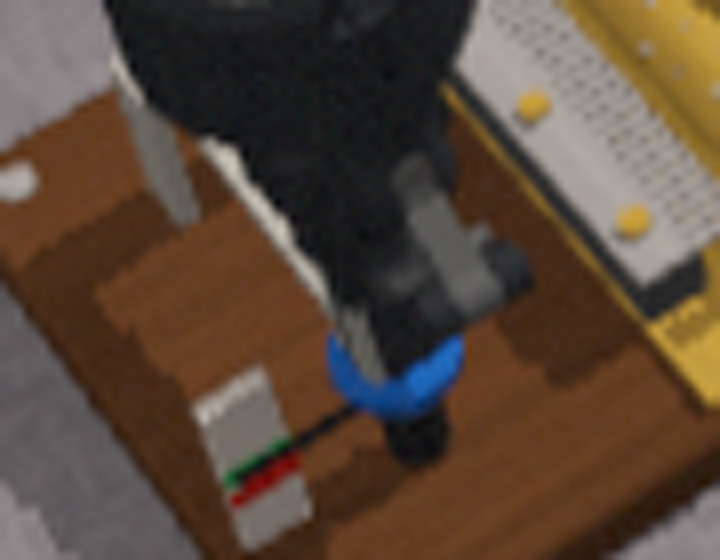

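The crop shows the fingers on the blue pad at (395,360) and the pointer crossing the gauge near (265,460). It looks lower than it is because the camera looks down from in front of it. Height and force both put it near 8–9 mm, so I press about 2.4 mm more towards the middle of the green.

Request:
{"op": "apply_moves", "data": {
  "rows": [
    [0,0,0.004,0,0,0],
    [0,0,0.008,0,0,0],
    [0,0,0.01,0,0,0],
    [0,0,0.01,0,0,0],
    [0,0,0.01,0,0,0]
  ]
}}

```text
clock: 12.78
tcp_pos: [0.6081, -0.1618, 0.0644]
orientation: [2.125, 2.312, 0.002]
contact_force: [4.7, -0.5, 6.2]
grip_width: 0.0
gripper_force: 2.9
```

```bash
python3 -c "
from h import *
p=r.grab_frame('scene'); save(p,'s7.png')
F=[]
for i in range(10): r.grab_frame('top'); F.append(r.get_obs()['contact_force'])
print(np.mean(F,0)); plan([.607,-.162,.065],5)
a=cv2.imread('pics/scene0.png');b=cv2.imread('pics/s7.png')
s=[cv2.resize(i[262:304,150:205],None,fx=7,fy=7,interpolation=cv2.INTER_CUBIC) for i in(a,b)]
cv2.imwrite('pics/cmp.png',np.hstack(s))"
```

```text
[ 4.63857356 -0.59677172  5.32978567]
row [-0.0007 -0.0042 -0.0023  0.001   0.0002 -0.0021] mm [-0.2 -1.1 -0.6] deg [ 0.1  0.  -0.2] clock 13.32
tcp [ 0.608  -0.1617  0.0644] F [ 4.5 -0.3  5.2] j [ 0.29  0.6  -0.18  1.79  0.15  0.77  0.12] grip 1.2148804174482589e-05 2.936697247205302
```

View pics/cmp.png

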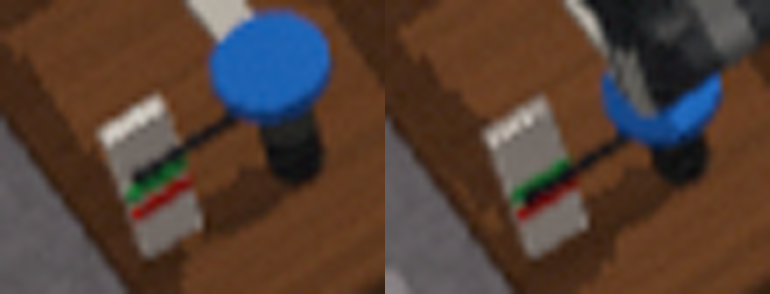

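Left (free) and right (pressed): the pointer tip has dropped from row 180 to row 198, about 2.6 px or 9–10 mm. Height gives about 10.6 mm and force about 9.8 mm, so all three are inside the green. The job is ready to hand in.

```bash
python3 -c "
from h import *
print(r.hand_in())"
```

```text
the job is handed in; nothing more can be done
None
```

I wound the key until its needle stood mid-green and let go of it, then pressed the play lever about 10 mm down, inside the green band, and handed in still holding it there; the screwdriver, oil bottle and brass plug were not touched.

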